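# Strip the pellet die for cleaning

## Task

The pellet die has been pressed and must be stripped for cleaning. Take it apart from the top down, one part after another, and lower each part, right way up as it is, into its own place: hang the plunger by its head in the hole of the rack, lay the brass guide collar flat in the round dish, stand the sleeve on the peg stand with the peg up its bore, and set the base flat in the square tray. Do not drop any part, let go of each, and leave the glass beaker and the measuring cylinder standing where they are.

Things in the scene. Friction and masses are not known exactly. Their poses are not given: they have to be found in the camera images.
- plunger_head (a point): die plunger, top of the stack, steel: flat round head 44 mm wide, 18 mm high, over a stem 20 mm wide, 47 mm long. Point: centre of the head, 9 mm above its underside, 56 mm above the stem's end; z up the axis. The stem runs down through collar and sleeve with 1 mm of play and stands on the base's spigot; 5 mm of air between head and collar; lift straight up 45 mm to clear the collar. 0.32 kg
- collar_mid (a point): guide collar, second in the stack: knurled brass ring 52 mm in outer diameter, 20 mm high, bore 22 mm, 0.2 kg. Point: on the axis half-way up, 10 mm above its underside; z up the axis. A counterbore 36.6 mm wide, 6 mm deep in its underside sits over the sleeve's neck: lift straight up
- sleeve_mid (a point): die sleeve, third in the stack: thick steel ring 60 mm in outer diameter, 36 mm high, bore 22 mm right through, with a neck 34 mm wide and 5 mm high on top, 0.55 kg. Point: on the axis, 18 mm above its underside; z up the axis. The base's spigot reaches 14 mm up into its bore: lift straight up
- base_mid (a point): die base, bottom of the stack, loose on the worktop: steel disc 68 mm in diameter, 14 mm thick, with a round spigot 20 mm wide and 14 mm high standing on its middle, 0.4 kg. Point: on the axis, 14 mm above its underside, at the foot of the spigot; z up the axis. Once the sleeve is off it can be lifted by the spigot
- rack_hole (a point): rack for the plunger, fixed: white plastic plate 76 x 76 mm, 8 mm thick, on four posts over a foot plate; its top is 58 mm above the worktop. The point is the centre of the round hole, 36 mm wide, at the plate's top face; z up. The stem goes through the hole and the head (wider than the hole) rests on the plate
- peg_foot (a point): peg stand for the sleeve, fixed: white plastic disc 76 mm in diameter and 8 mm high with an upright steel peg 6 mm in diameter and 30 mm high in its middle. The point is the centre of the disc's top face, where the peg starts; z up. The sleeve's bore goes over the peg and the sleeve stands on the disc
- dish_floor (a point): round dish for the collar, fixed: shallow aluminium dish 77 mm in outer diameter with a grey silicone liner about 72 mm wide. The point is the centre of the liner's top, 4 mm above the worktop; the rim rises 4 mm above the liner; z up
- tray_floor (a point): square tray for the base, fixed: shallow aluminium tray 88 x 88 mm with a grey silicone liner, 84 x 84 mm inside. The point is the centre of the liner's top, 7 mm above the worktop; the rim rises 2 mm above the liner; z up, x and y along the sides
- beaker: bystander: small clear glass beaker 46 mm wide and 60 mm high. Its point is the centre of its underside
- cylinder: bystander: slim measuring cylinder 191 mm high on a blue hexagonal foot 60 mm wide. Its point is the centre of its underside
Mind the look-alikes: they are no part of the job. What is shaped like the part that bears plunger_head but turquoise is not meant.

How it is judged:
By the outcome, as a careful person would: the job done as asked, in the order asked, and still so for the second after the job is handed in, with the robot touching nothing.
It also fails if it takes over 134 s, if anything falls off the work surface, if the arm or the gripper's body presses on something with over 40 N, if the wrist force passes 120 N, or if a joint passes its speed limit or range.

## Robot

A 6-joint arm with a two-finger parallel gripper is mounted at the origin on a cart in front of the work surface, level with it; the furniture and walls round the work are solid. World frame = base frame: x ahead of the robot, y to its left, z up, the work surface at z = 0. Lengths are in m, angles in rad, forces in N, time in s.
With the tool pointing down it reaches from about 0.35 to 0.775 m from the base axis. Payload 7.3 kg.
Tool frame: the origin (TCP) lies on the centre line of the jaws, within the pads' length; the fingertips stand 17 mm ahead of it and the grasp point (between the pads) lies 2 mm behind it; z points along the fingers, y is the line along which they close (so a half turn about z gives the same grasp; the last joint's range is limited). The gripper opens to 92 mm and grips with 3 to 60 N. Pads are 19 mm wide; open, the fingers measure 130 mm over their backs; the gripper's body (75 mm by 190 mm) begins 47 mm behind the grasp point.
Start: joints at [1.18, 0.342, 1.524, -0, 1.275, -0.146], TCP at [0.127, 0.509, 0.244] pointing down, gripper open.
Joint ranges: [-2.53, 2.53], [-0.77, 2.02], [0.04, 2.7], [-1, 4.14], [0.28, 2.66], [-3.11, 3.11]. Speed limits (rad/s): [2.57, 2.57, 3.14, 3.14, 3.14, 3.14].

## Interface

Orientations are given as a unit quaternion [w, x, y, z].
In Python, from cell import * gives the robot as it stands.
- The arm moves only by the tool jog_arm, never from a script. Its argument "increments" is a list of rows, each a list of 4 numbers: the shift along the world's x, y, z in units of 40 mm (1.0 is 40 mm), then the turn about the world's z in units of 5 degrees (1.0 is 5 degrees). A call has 1 to 10 rows; each row shifts and turns the commanded pose from where the row before left it; what a row does not reach is not made up. A row lasts 1/12 s, in which the tool goes at most 41.7 mm and 7.16 degrees, less where a joint would pass 70% of its speed; a pose out of reach is approached as far as the arm can. A call is refused whole if a number of a shift passes 1 or a number of a turn 1, either way. A call with a gripper value outside its range is refused whole. "jaw" is the finger opening in mm, from 0 to 91.8, set as the call begins (left out, the last holds). The fingers move at their own pace and stop on an object; "grip_force" is the grip in N (left out, the last holds). Time passes only in rows, so rows that do not move let the fingers close. It gives the time, the measured TCP pose, the force, the opening and the grip force at its end, in the units of the state.
- get_state(): the state, without advancing time (a new reading comes with each control period).
- get_image(name): name is "scene" or "top"; returns (picture, depth): 400x640x3 uint8, red, green, blue; 400x640 float32, m along the optical axis (not along the pixel's ray), 0 where there is no reading.
- camera_model(name): a dict with "mtx" (3x3 intrinsics, pixels), "world_from_camera" (4x4, takes a point from camera to world coordinates). Camera axes: x right, y down, z forward; pixel columns grow to the right and rows downward; lengths in m; the calibration is good to about 2 mm. A picture is of the moment at which its call begins. camera_model takes no time and is no camera call.
- job_done(): hands the job in; it is judged then, once.
The state is a dict: "time_s": time; "q": joint angles; "dq": joint speeds; "joint_torque": joint torques, N m; "tcp_pos": TCP position; "tcp_rot": TCP orientation; "force": force on the tool from outside, world axes, zero at the start; "wrist_torque": the same for the moment, N m; "grip_width": finger opening in m; "grasp_force": force on a finger pad.
Only numpy, scipy, OpenCV 4.12 (cv2) and the standard library are available. Lean on these libraries where they do the work, as an engineer would, in place of code of your own. Each camera call takes 0.05 s, during which the arm holds its last target. There are 200 camera calls.

## Working session

There is one attempt and no reset: what is moved stays moved. The work goes in short steps, Python scripts to look and compute and a tool call to move; the robot and the scene stay as the last step left them, time stands still between calls to the robot, and variables do not carry over. Pictures are saved under pics/ and viewed, at most 15 in all, crops included, and the job is handed in when it is done.

Besides the shell and the picture viewer there is one more tool, called after "Call:" as a command line: name --pt "numbers of a row" for each row, then --argument value for the rest. jog_arm: Moves the arm, as the interface text tells. Its arguments: {"type":"object","properties":{"increments":{"type":"array","items":{"type":"array","items":{"type":"number"}}},"jaw":{"type":"number"},"grip_force":{"type":"number"}},"required":["increments"]}

```bash
mkdir -p pics; ls
python3 - <<'E'
from cell import *
import cv2,numpy as np
for n in("scene","top"):
    p,d=get_image(n); cv2.imwrite(f"pics/{n}0.png",p[:,:,::-1]); np.savez(f"pics/{n}0.npz",p=p,d=d)
    m=camera_model(n); print(n,np.round(m["mtx"],1).tolist(),np.round(m["world_from_camera"],3).tolist())
print(get_state())
E
```

```text
pics
scene [[419.1, 0.0, 315.5], [0.0, 419.1, 194.9], [0.0, 0.0, 1.0]] [[0.792, -0.313, 0.524, -0.026], [-0.611, -0.404, 0.681, -0.754], [-0.002, -0.86, -0.511, 0.659], [0.0, 0.0, 0.0, 1.0]]
top [[457.6, 0.0, 325.7], [0.0, 457.6, 200.7], [0.0, 0.0, 1.0]] [[0.001, -0.986, 0.169, 0.342], [-1.0, 0.004, 0.026, -0.016], [-0.027, -0.169, -0.985, 1.262], [0.0, 0.0, 0.0, 1.0]]
{'time_s': 0.1, 'q': array([ 1.17999484e+00,  3.42654229e-01,  1.52488003e+00, -1.83162709e-05,
        1.27540274e+00, -1.45975228e-01]), 'dq': array([-3.91564659e-05, -1.85204708e-03, -4.54499985e-03,  1.18793797e-03,
        6.80882387e-04,  7.03048103e-05]), 'joint_torque': array([ 2.91673641e-03, -4.32004523e+01, -2.44698411e+01,  7.21110008e-02,
        5.25736716e-02, -5.27215093e-05]), 'tcp_pos': array([0.12710016, 0.50904957, 0.2431283 ]), 'tcp_rot': array([-1.69799267e-04,  1.22104951e-01,  9.92516967e-01, -6.50431633e-04]), 'force': array([ 0.43990507,  0.36988805, -0.05977546]), 'wrist_torque': array([ 0.02569258, -0.00842919,  0.03941913]), 'grasp_force': 0.0, 'grip_width': 0.09173524877791785}
```

View pics/scene0.png

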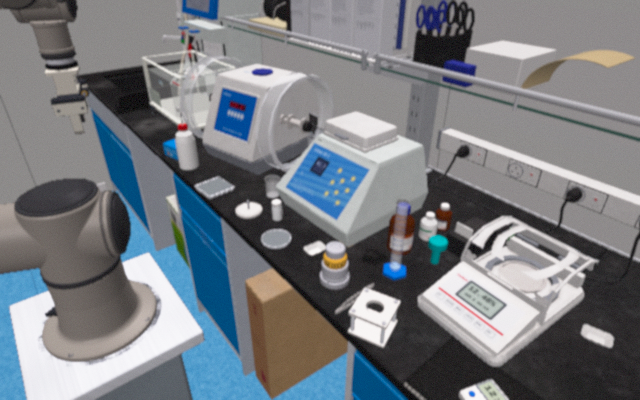

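View pics/top0.png

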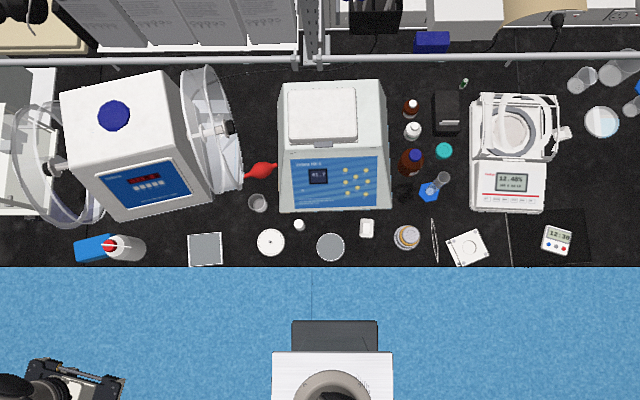

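Scene: stack (335,265), rack (375,315), dish (276,239), peg stand (248,210), tray (215,187), beaker (272,185), cylinder (395,270). Top: stack (406,237), rack (466,247), dish (330,247), peg stand (271,242), tray (205,249), beaker (257,203), cylinder (430,190). 
Candidates for the plunger: the steel head on the brass collar, top (406,237), or the turquoise one, top (444,150). I choose the steel one on the stack.

```bash
cat > h.py <<'E'
from cell import *
import cv2,numpy as np
def wmap(n,d):
    m=camera_model(n);K=m["mtx"];T=np.array(m["world_from_camera"])
    v,u=np.mgrid[0:400,0:640]
    c=np.stack([(u-K[0][2])/K[0][0]*d,(v-K[1][2])/K[1][1]*d,d],-1)
    W=c@T[:3,:3].T+T[:3,3]; W[d==0]=np.nan
    return W
def onplane(n,u,v,z):
    m=camera_model(n);K=np.array(m["mtx"]);T=np.array(m["world_from_camera"])
    r=T[:3,:3]@np.linalg.solve(K,[u,v,1]); return T[:3,3]+r*(z-T[2,3])/r[2]
def px(n,P):
    m=camera_model(n);K=np.array(m["mtx"]);T=np.linalg.inv(m["world_from_camera"])
    c=K@(T[:3,:3]@np.array(P)+T[:3,3]); return c[:2]/c[2]
E
python3 - <<'E'
from h import *
for n,R in (("top",dict(stack=(406,237),rack=(466,247),dish=(330,247),peg=(271,242),tray=(205,249),beaker=(257,203),bench=(370,255))),
 ("scene",dict(stack=(335,265),rack=(375,315),dish=(276,239),peg=(248,210),tray=(215,187)))):
    z=np.load(f"pics/{n}0.npz");W=wmap(n,z["d"])
    for k,(u,v) in R.items():
        w=W[v-25:v+26,u-28:u+29].reshape(-1,3);w=w[np.isfinite(w[:,2])]
        h,e=np.histogram(w[:,2],np.arange(-.02,.15,.004)); 
        print(n,k,W[v,u].round(4),[(round(float(a),3),int(b)) for a,b in zip(e,h) if b>6])
        if n=="top":
            for a,b in((.002,.006),(.006,.012),(.012,.02),(.05,.066),(.09,.12)):
                s=w[(w[:,2]>a)&(w[:,2]<b)]
                if len(s)>15: print("   ",a,b,len(s),s.min(0).round(3),s.max(0).round(3),((s.min(0)+s.max(0))/2).round(4))
p=np.load("pics/top0.npz")["p"][:,:,::-1]
c=cv2.resize(p[215:270,230:490],None,fx=3,fy=3,interpolation=2)
s=np.load("pics/scene0.npz")["p"][:,:,::-1]
c2=cv2.resize(s[225:345,300:460],None,fx=3,fy=3,interpolation=2)
o=np.zeros((165+360,780,3),np.uint8);o[:165]=c;o[165:,:480]=c2
o[165:315,490:775]=cv2.resize(p[220:270,180:275],None,fx=3,fy=3,interpolation=2)
cv2.imwrite("pics/c1.png",o)
E
```

```text
top stack [ 0.4476 -0.1889  0.0935] [(-0.008, 82), (-0.004, 914), (0.0, 1161), (0.004, 192), (0.008, 48), (0.012, 40), (0.016, 25), (0.044, 15), (0.048, 46), (0.052, 15), (0.056, 10), (0.064, 13), (0.068, 49), (0.072, 12), (0.084, 12), (0.088, 74), (0.092, 121), (0.096, 28)]
    0.002 0.006 629 [ 0.388 -0.281  0.002] [ 0.525 -0.124  0.006] [ 0.4565 -0.2029  0.004 ]
    0.006 0.012 87 [ 0.39  -0.278  0.006] [ 0.519 -0.133  0.012] [ 0.4547 -0.2056  0.009 ]
    0.012 0.02 65 [ 0.422 -0.273  0.012] [ 0.488 -0.168  0.02 ] [ 0.4549 -0.2205  0.0159]
    0.05 0.066 55 [ 0.425 -0.227  0.05 ] [ 0.483 -0.171  0.066] [ 0.4542 -0.199   0.0578]
    0.09 0.12 206 [ 0.435 -0.222  0.09 ] [ 0.476 -0.179  0.099] [ 0.4552 -0.2008  0.0947]
top rack [ 0.4277 -0.362   0.0109] [(-0.008, 73), (-0.004, 646), (0.0, 749), (0.004, 248), (0.008, 76), (0.048, 10), (0.052, 105), (0.056, 434), (0.06, 189), (0.064, 10)]
    0.002 0.006 460 [ 0.377 -0.442  0.002] [ 0.497 -0.286  0.006] [ 0.437  -0.3643  0.004 ]
    0.006 0.012 165 [ 0.379 -0.435  0.006] [ 0.496 -0.297  0.012] [ 0.438  -0.3661  0.009 ]
    0.05 0.066 7
[... 3175 characters left out ...]
scene dish [0.4265 0.0015 0.0063] [(-0.02, 23), (-0.016, 27), (-0.012, 35), (-0.008, 33), (-0.004, 145), (0.0, 1772), (0.004, 470), (0.008, 114), (0.012, 19), (0.016, 13), (0.02, 8)]
scene peg [0.4352 0.1605 0.0112] [(-0.02, 20), (-0.016, 23), (-0.012, 22), (-0.008, 26), (-0.004, 109), (0.0, 1583), (0.004, 329), (0.008, 343), (0.012, 44), (0.016, 26), (0.02, 20), (0.024, 21), (0.028, 21), (0.032, 20), (0.036, 23), (0.04, 16), (0.044, 15), (0.048, 8), (0.052, 8), (0.056, 20)]
scene tray [0.4209 0.3419 0.01  ] [(-0.02, 28), (-0.016, 28), (-0.012, 26), (-0.008, 32), (-0.004, 88), (0.0, 1365), (0.004, 351), (0.008, 421), (0.012, 52), (0.016, 23), (0.02, 19), (0.024, 18), (0.028, 13), (0.032, 7)]
```

View pics/c1.png

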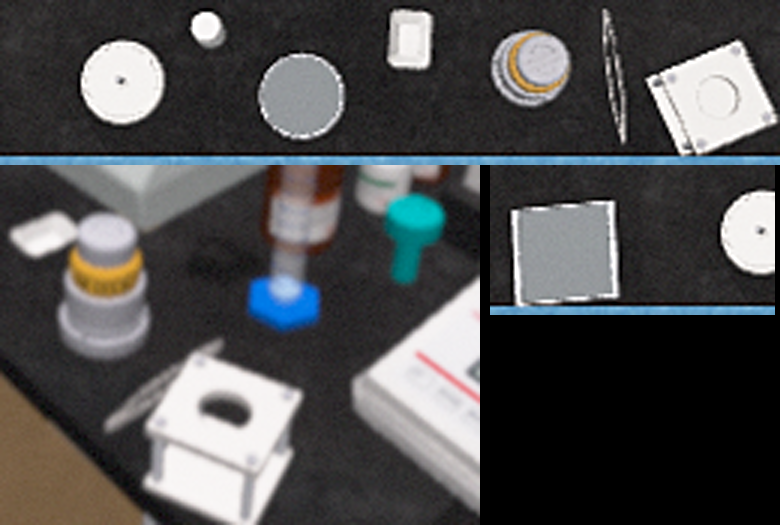

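Crop: steel-headed plunger on brass collar, sleeve and base at left; turquoise look-alike apart beside the cylinder – stack confirmed. Now precise centres.

```bash
cat > fit.py <<'E'
from h import *
def blob(n,p,d,P,z,mode,r=.06):
    """centre on plane z of the segment containing projected P"""
    W=wmap(n,d); u,v=px(n,P)
    hsv=cv2.cvtColor(p,cv2.COLOR_RGB2HSV).astype(int); V=hsv[...,2]
    m=mode(hsv,W)
    vv,uu=np.mgrid[0:400,0:640]; 
    m=(m&(np.hypot(W[...,0]-P[0],W[...,1]-P[1])<r)).astype(np.uint8)
    k,l,s,c=cv2.connectedComponentsWithStats(m)
    i=1+np.argmax(s[1:,4]); 
    cn=max(cv2.findContours((l==i).astype(np.uint8),0,1)[0],key=len)[:,0]
    Q=np.array([onplane(n,a,b,z)[:2] for a,b in cn])
    A=np.c_[2*Q,np.ones(len(Q))]; x=np.linalg.lstsq(A,(Q**2).sum(1),rcond=None)[0]
    rr=np.sqrt(x[2]+x[0]**2+x[1]**2)
    box=cv2.minAreaRect((Q*1000).astype(np.float32))
    return x[:2].round(4),round(rr*1000,1),[np.round(b,1) for b in box]
E
python3 - <<'E'
from fit import *
T=dict(head=((.455,-.2,.093),.093,lambda h,W:(W[...,2]>.083)),
 rackplate=((.425,-.357,.058),.058,lambda h,W:(W[...,2]>.045)),
 hole=((.425,-.357,.058),.058,lambda h,W:(W[...,2]<.030)&(np.hypot(W[...,0]-.424,W[...,1]+.357)<.024)),
 dish=((.43,.005,.006),.008,lambda h,W:(h[...,2]>95)&(h[...,1]<70)),
 peg=((.443,.168,.008),.008,lambda h,W:(h[...,2]>95)&(W[...,2]<.05)),
 tray=((.422,.35,.008),.009,lambda h,W:(h[...,2]>95)&(h[...,1]<70)),
 foot=((.56,-.25,.008),.008,lambda h,W:(h[...,0]>100)&(h[...,0]<125)&(h[...,1]>150)))
for n in("top","scene"):
    z=np.load(f"pics/{n}0.npz")
    for k,(P,zz,mo) in T.items():
        try: print(n,k,*blob(n,z["p"],z["d"],P,zz,mo))
        except Exception as e: print(n,k,e)
z=np.load("pics/top0.npz");W=wmap("top",z["d"])
for y in np.arange(.55,-.5,-.1):
    print(round(y,2),[float(np.nanmax(np.r_[0,W[...,2][(abs(W[...,1]-y)<.05)&(abs(W[...,0]-x)<.02)]]).round(2)) for x in np.arange(.38,.66,.04)])
E
```

```text
top head [ 0.4539 -0.1998] 21.1 [array([ 453.8, -200.1]), array([41.7, 43.8]), np.float64(26.2)]
top rackplate [ 0.4243 -0.3556] 43.2 [array([ 424.6, -355.5]), array([76.1, 77.9]), np.float64(22.5)]
top hole [ 0.4238 -0.3524] 14.4 [array([ 424.5, -351.6]), array([25.8, 31.3]), np.float64(87.0)]
top dish [0.4293 0.0055] 38.2 [array([428.5,   6.1]), array([76.6, 76.3]), np.float64(89.9)]
top peg [0.4426 0.1698] 37.6 [array([443. , 170.3]), array([74.9, 75.1]), np.float64(45.5)]
top tray [0.4227 0.3504] 51.3 [array([423. , 350.8]), array([90.2, 96.5]), np.float64(5.1)]
top foot [ 0.5807 -0.2669] 24.0 [array([ 580.3, -265.9]), array([58.4, 52.2]), np.float64(43.0)]
scene head [ 0.449  -0.2066] 24.3 [array([ 448.5, -207.4]), array([56.1, 39.6]), np.float64(51.1)]
scene rackplate [ 0.4212 -0.3591] 45.5 [array([ 420.1, -359.4]), array([86.3, 78.2]), np.float64(22.4)]
scene hole [ 0.3806 -0.3898] 14.8 [array([ 377.8, -391.1]), array([22.1, 39.8]), np.float64(23.5)]
scene dish [0.4276 0.0037] 41.7 [array([428.1,   4.4]), array([87.6, 78.5]), np.float64(55.2)]
scene peg [ 0.2736 -0.2452] 107.8 [array([ 244.1, -228.1]), array([312.6,  66.7]), np.float64(60.6)]
scene tray [0.42  0.346] 56.2 [array([420.4, 346.2]), array([ 99.7, 109.9]), np.float64(5.0)]
scene foot [ 0.5753 -0.2724] 27.1 [array([ 574. , -273.5]), array([61.1, 55.8]), np.float64(38.4)]
0.55 [0.12, 0.21, 0.13, 0.14, 0.23, 0.29, 0.29, 0.3]
0.45 [0.01, 0.2, 0.01, 0.11, 0.2, 0.28, 0.29, 0.3]
0.35 [0.01, 0.01, 0.01, 0.01, 0.15, 0.24, 0.31, 0.32]
0.25 [0.02, 0.01, 0.01, 0.01, 0.22, 0.28, 0.31, 0.32]
0.15 [0.01, 0.01, 0.04, 0.08, 0.12, 0.16, 0.2, 0.23]
0.05 [0.01, 0.01, 0.06, 0.08, 0.12, 0.17, 0.2, 0.25]
-0.05 [0.01, 0.01, 0.02, 0.01, 0.12, 0.16, 0.19, 0.25]
-0.15 [0.01, 0.1, 0.1, 0.05, 0.12, 0.16, 0.19, 0.21]
-0.25 [0.01, 0.1, 0.1, 0.05, 0.01, 0.19, 0.12, 0.13]
-0.35 [0.07, 0.07, 0.07, 0.01, 0.06, 0.07, 0.08, 0.13]
-0.45 [0.02, 0.06, 0.02, 0.02, 0.06, 0.07, 0.08, 0.13]
```

Call:
jog_arm --pt "0.6 -0.8 0.28 0.56" --pt "0.6 -0.8 0.28 0.56" --pt "0.6 -0.8 0.28 0.56" --pt "0.6 -0.8 0.28 0.56" --pt "0.6 -0.8 0.28 0.56" --jaw 70 --grip_force 35

```text
time_s: 0.52
tcp_pos: [0.2476, 0.3477, 0.2999]
tcp_rot: [-0.0, -0.001, 1.0, -0.0]
force: [0.9, 0.3, -0.3]
grip_width: 0.0706
grasp_force: 0.0
```

Call:
jog_arm --pt "0.46 -0.9 -0.18 0" --pt "0.46 -0.9 -0.18 0" --pt "0.46 -0.9 -0.18 0" --pt "0.46 -0.9 -0.18 0" --pt "0.46 -0.9 -0.18 0" --pt "0.46 -0.9 -0.18 0" --pt "0.46 -0.9 -0.18 0"

```text
time_s: 1.1
tcp_pos: [0.3762, 0.0954, 0.249]
tcp_rot: [0.0, 0.0, 1.0, 0.0]
force: [0.7, 1.9, -0.5]
grip_width: 0.0699
grasp_force: 0.0
```

Call:
jog_arm --pt "0.235 -0.93 -0.16 0" --pt "0.235 -0.93 -0.16 0" --pt "0.235 -0.93 -0.16 0" --pt "0.235 -0.93 -0.16 0" --pt "0.235 -0.93 -0.16 0" --pt "0.235 -0.93 -0.16 0" --pt "0.235 -0.93 -0.16 0" --pt "0.235 -0.93 -0.16 0" --pt "0 0 0 0" --pt "0 0 0 0"

```text
time_s: 1.93
tcp_pos: [0.4508, -0.2017, 0.197]
tcp_rot: [-0.001, 0.002, 1.0, 0.001]
force: [-0.3, -0.3, 0.8]
grip_width: 0.0701
grasp_force: 0.0
```

Call:
jog_arm --pt "0.08 0.04 -0.5 0" --pt "0 0 -0.5 0" --pt "0 0 -0.5 0" --pt "0 0 -0.5 0" --pt "0 0 -0.3 0" --pt "0 0 -0.2 0" --pt "0 0 -0.1 0" --pt "0 0 0 0" --pt "0 0 0 0"

```text
time_s: 2.68
tcp_pos: [0.4547, -0.1984, 0.0948]
tcp_rot: [0.0, -0.0, 1.0, -0.0]
force: [0.0, -0.6, -0.2]
grip_width: 0.07
grasp_force: 0.0
```

Run:
```python
from h import *
o=[]
for n,(u,v) in(("scene",(335,260)),("top",(406,232))):
    p,d=get_image(n); o.append(cv2.resize(p[v-40:v+40,u-40:u+40,::-1],(400,400),interpolation=2))
cv2.imwrite("pics/g1.png",np.hstack(o)); print(get_state()["tcp_pos"])
```

```text
[ 0.45491752 -0.19873849  0.09503028]
```

View pics/g1.png

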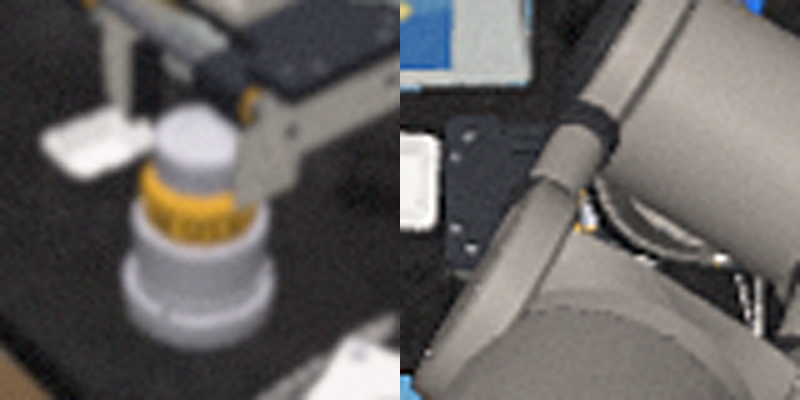

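Fingers (scene crop ~(115,90) and (265,165)) straddle the steel head, tip just above the collar. Close.

Call:
jog_arm --pt "0 0 0 0" --pt "0 0 0 0" --pt "0 0 0 0" --pt "0 0 0 0" --pt "0 0 0 0" --pt "0 0 0 0" --jaw 36 --grip_force 35

```text
time_s: 3.28
tcp_pos: [0.455, -0.1997, 0.0947]
tcp_rot: [0.001, 0.0, 1.0, -0.001]
force: [-0.8, -5.0, 3.0]
grip_width: 0.0432
grasp_force: 35.0
```

Call:
jog_arm --pt "0 0 0.1 0" --pt "0 0 0.15 0" --pt "0 0 0.2 0" --pt "0 0 0.3 0" --pt "0 0 0.4 0" --pt "0 0 0.5 0" --pt "0 0 0.35 0" --pt "0 0 0 0" --pt "0 0 0 0"

```text
time_s: 4.03
tcp_pos: [0.4543, -0.198, 0.1745]
tcp_rot: [0.0, 0.0, 1.0, 0.0]
force: [-0.2, 0.5, -4.5]
grip_width: 0.0429
grasp_force: 34.8
```

Run:
```python
from h import *
p,d=get_image("scene"); cv2.imwrite("pics/g2.png",cv2.resize(p[180:310,270:430,::-1],(640,520),interpolation=2)); s=get_state();print(s["tcp_pos"],s["force"],s["wrist_torque"])
```

```text
[ 0.45382758 -0.19786755  0.17362105] [-0.02412215 -0.04439555 -3.94342863] [ 0.03348447 -0.01218534 -0.05304037]
```

View pics/g2.png

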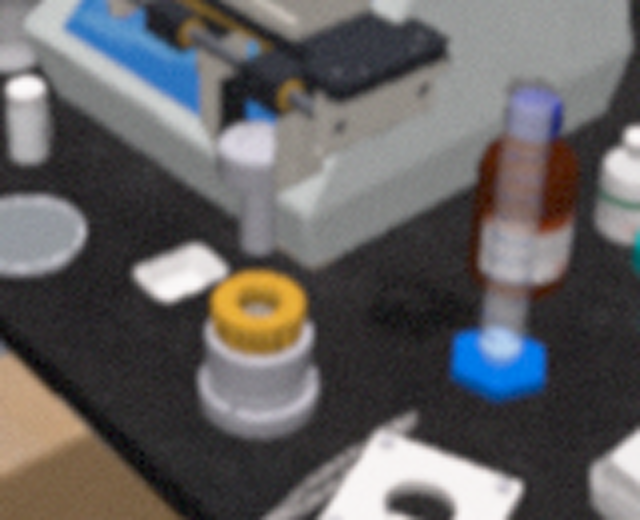

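Plunger (crop (250,190)) is out and vertical; collar stays on the sleeve (crop (258,310)). To the rack.

Call:
jog_arm --pt "-0.1 -0.4 0 0" --pt "-0.13 -0.7 0 0" --pt "-0.13 -0.8 0 0" --pt "-0.13 -0.8 0 0" --pt "-0.13 -0.7 0 0" --pt "-0.13 -0.55 0 0" --pt "0 0 0 0" --pt "0 0 0 0" --pt "0 0 0 0"

```text
time_s: 4.83
tcp_pos: [0.4239, -0.3555, 0.1728]
tcp_rot: [-0.001, 0.0, 1.0, 0.002]
force: [0.1, -0.2, -2.8]
grip_width: 0.0431
grasp_force: 34.8
```

Call:
jog_arm --pt "0 0 -0.3 0" --pt "0 0 -0.3 0" --pt "0 0 -0.1 0" --pt "0 0 0 0" --pt "0 0 0 0"

```text
time_s: 5.25
tcp_pos: [0.4247, -0.3559, 0.1462]
tcp_rot: [-0.0, -0.0, 1.0, 0.0]
force: [0.5, -1.0, -2.4]
grip_width: 0.043
grasp_force: 34.8
```

Run:
```python
from h import *
o=[]
for n,(u,v) in(("scene",(375,300)),("top",(466,240))):
    p,d=get_image(n); o.append(cv2.resize(p[v-40:v+40,u-40:u+40,::-1],(400,400),interpolation=2))
cv2.imwrite("pics/g3.png",np.hstack(o)); print(get_state()["tcp_pos"])
for z in (.08,): print(px("scene",(.424,-.356,.058))-[335,260])
```

```text
[ 0.42485671 -0.35651535  0.14680231]
[39.216141   45.46852064]
```

View pics/g3.png

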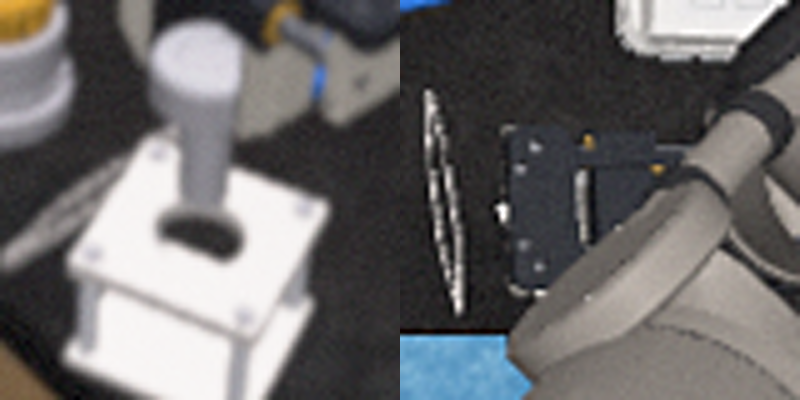

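Run:
```python
from h import *
t=get_state()["tcp_pos"]
f=lambda P:((px("scene",P)-[335,260])*5).round(0)
print("hole",f((.424,-.356,.058)),"stem end",f((t[0],t[1],.080)),"headtop",f((t[0],t[1],t[2]-.0017)))
print("x+10mm",f((t[0]+.01,t[1],.08)),"y+10",f((t[0],t[1]+.01,.08)),"head dx",f((t[0]+.01,t[1],t[2])))
```

```text
hole [196. 227.] stem end [203. 186.] headtop [215.  55.]
x+10mm [221. 174.] y+10 [184. 171.] head dx [235.  41.]
```

Stem end (crop (207,203)) lies over the hole (200,232), within ~3 mm of prediction; 8 mm margin. Lower.

Call:
jog_arm --pt "0 0 -0.25 0" --pt "0 0 -0.25 0" --pt "0 0 -0.25 0" --pt "0 0 -0.25 0" --pt "0 0 -0.25 0" --pt "0 0 -0.2 0" --pt "0 0 -0.15 0" --pt "0 0 0 0" --pt "0 0 0 0"

```text
time_s: 6.1
tcp_pos: [0.4244, -0.3566, 0.0818]
tcp_rot: [-0.0, 0.0, 1.0, 0.0]
force: [0.1, 0.2, -3.0]
grip_width: 0.0434
grasp_force: 34.8
```

Call:
jog_arm --pt "0 0 -0.03 0" --pt "0 0 -0.03 0" --pt "0 0 0 0" --pt "0 0 0 0"

```text
time_s: 6.43
tcp_pos: [0.4245, -0.3567, 0.08]
tcp_rot: [0.0, 0.0, 1.0, -0.0]
force: [-0.1, 0.3, -3.7]
grip_width: 0.0429
grasp_force: 34.8
```

Call:
jog_arm --pt "0 0 -0.03 0" --pt "0 0 -0.02 0" --pt "0 0 0 0" --pt "0 0 0 0"

```text
time_s: 6.77
tcp_pos: [0.4246, -0.3569, 0.0784]
tcp_rot: [0.0, 0.0, 1.0, -0.0]
force: [-1.1, 1.5, 4.1]
grip_width: 0.0431
grasp_force: 34.8
```

Call:
jog_arm --pt "0 0 -0.02 0" --pt "0 0 0 0" --pt "0 0 0 0"

```text
time_s: 7.02
tcp_pos: [0.4246, -0.3568, 0.0782]
tcp_rot: [0.0, 0.0, 1.0, -0.0]
force: [-2.7, 2.2, 10.7]
grip_width: 0.0437
grasp_force: 34.8
```

Seated. Release, up, and back over the stack.

Call:
jog_arm --pt "0 0 0.02 0" --pt "0 0 0 0" --pt "0 0 0 0" --pt "0 0 0 0" --pt "0 0 0 0" --jaw 76

```text
time_s: 7.43
tcp_pos: [0.4244, -0.3566, 0.0775]
tcp_rot: [-0.0, 0.0, 1.0, 0.0]
force: [0.8, -0.4, -0.0]
grip_width: 0.0716
grasp_force: 0.0
```

Call:
jog_arm --pt "0 0 0.2 0" --pt "0 0 0.4 0" --pt "0 0 0.5 0" --pt "0 0 0.5 0" --pt "0 0 0.4 0" --pt "0 0 0 0"

```text
time_s: 7.93
tcp_pos: [0.4257, -0.358, 0.1616]
tcp_rot: [0.002, 0.0, 1.0, -0.002]
force: [0.0, -1.1, 0.3]
grip_width: 0.0762
grasp_force: 0.0
```

Call:
jog_arm --pt "0 0.3 0 0" --pt "0.12 0.7 0 0" --pt "0.15 0.8 0 0" --pt "0.15 0.8 0 0" --pt "0.15 0.7 0 0" --pt "0.15 0.65 0 0" --pt "0 0 0 0" --pt "0 0 0 0" --pt "0 0 0 0"

```text
time_s: 8.68
tcp_pos: [0.4528, -0.1984, 0.1571]
tcp_rot: [-0.001, -0.0, 1.0, 0.0]
force: [-0.8, -0.1, 0.3]
grip_width: 0.076
grasp_force: 0.0
```

Run:
```python
from fit import *
p,d=get_image("scene"); cv2.imwrite("pics/g4.png",cv2.resize(p[210:345,290:430,::-1],(560,540),interpolation=2)); s=get_state();print(s["tcp_pos"],s["force"])
np.savez("pics/s4.npz",p=p,d=d)
# collar: yellow; bore centre and outer top
h=cv2.cvtColor(p,cv2.COLOR_RGB2HSV); m=((h[...,0]>12)&(h[...,0]<30)&(h[...,1]>120)).astype(np.uint8)
m[:235]=0;m[300:]=0;m[:,:300]=0;m[:,370:]=0
u,v=np.where(m)[1],np.where(m)[0]; print(u.min(),u.max(),v.min(),v.max())
P=(.454,-.2);R=.026;a=np.linspace(0,6.28,100)
Q=np.array([px("scene",(P[0]+R*np.cos(t),P[1]+R*np.sin(t),z)) for z in(.07,.05) for t in a]); print(Q.min(0),Q.max(0))
```

```text
[ 0.45284952 -0.19892508  0.1571857 ] [-0.19309928 -0.47075289 -0.33408871]
322 368 247 267
[322.86140642 247.19693604] [346.38288723 269.13936771]
```

View pics/g4.png

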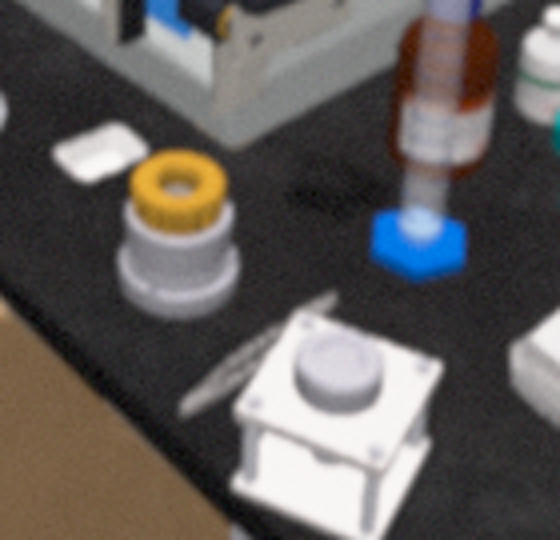

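Plunger head rests on the rack plate (crop (340,368)); collar at its predicted position (crop (178,190)). Grasp collar.

Call:
jog_arm --pt "0.03 0 -0.4 0" --pt "0 0 -0.5 0" --pt "0 0 -0.4 0" --pt "0 0 -0.4 0" --pt "0 0 -0.2 0" --pt "0 0 -0.15 0" --pt "0 0 0 0" --pt "0 0 0 0"

```text
time_s: 9.4
tcp_pos: [0.4545, -0.1991, 0.076]
tcp_rot: [0.0, 0.001, 1.0, -0.0]
force: [0.1, 0.2, 0.2]
grip_width: 0.0761
grasp_force: 0.0
```

Call:
jog_arm --pt "0 0 0 0" --pt "0 0 0 0" --pt "0 0 0 0" --pt "0 0 0 0" --pt "0 0 0 0" --pt "0 0 0 0" --jaw 44 --grip_force 30

```text
time_s: 9.9
tcp_pos: [0.4552, -0.2001, 0.0766]
tcp_rot: [0.001, -0.0, 1.0, -0.001]
force: [-0.9, -5.4, 2.5]
grip_width: 0.0505
grasp_force: 30.0
```

Call:
jog_arm --pt "0 0 0.1 0" --pt "0 0 0.15 0" --pt "0 0 0.2 0" --pt "0 0 0.3 0" --pt "0 0 0.4 0" --pt "0 0 0.3 0" --pt "0 0 0 0" --pt "0 0 0 0"

```text
time_s: 10.57
tcp_pos: [0.4546, -0.1985, 0.1344]
tcp_rot: [0.001, 0.0, 1.0, -0.0]
force: [-0.5, 0.0, -2.7]
grip_width: 0.0505
grasp_force: 30.0
```

Run:
```python
from h import *
p,d=get_image("scene"); cv2.imwrite("pics/g5.png",cv2.resize(p[190:310,270:410,::-1],(560,480),interpolation=2)); s=get_state();print(s["tcp_pos"],s["force"],s["wrist_torque"])
```

```text
[ 0.45415065 -0.19823736  0.13364939] [-0.12863776  0.27773188 -3.05298774] [0.01656394 0.05934221 0.01429537]
```

View pics/g5.png

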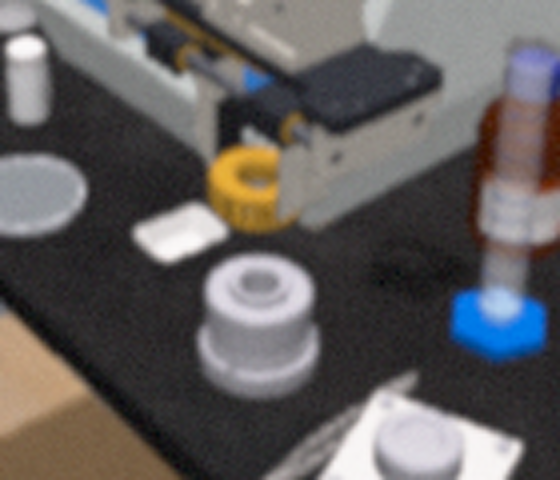

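Collar lifted (crop (255,185)), sleeve and base stay (258,320). To the dish.

Call:
jog_arm --pt "-0.09 0.4 0 0" --pt "-0.09 0.74 0 0" --pt "-0.09 0.8 0 0" --pt "-0.09 0.8 0 0" --pt "-0.09 0.8 0 0" --pt "-0.09 0.8 0 0" --pt "-0.09 0.74 0 0" --pt "0 0 0 0" --pt "0 0 0 0"

```text
time_s: 11.37
tcp_pos: [0.4284, 0.006, 0.1331]
tcp_rot: [-0.001, -0.001, 1.0, 0.0]
force: [-0.5, -0.2, -2.2]
grip_width: 0.0504
grasp_force: 30.0
```

Call:
jog_arm --pt "0 0 -0.3 0" --pt "0 0 -0.4 0" --pt "0 0 -0.4 0" --pt "0 0 -0.4 0" --pt "0 0 -0.3 0" --pt "0 0 -0.2 0" --pt "0 0 -0.2 0" --pt "0 0 -0.15 0" --pt "0 0 0 0" --pt "0 0 0 0"

```text
time_s: 12.2
tcp_pos: [0.4293, 0.0044, 0.0397]
tcp_rot: [-0.0, 0.0, 1.0, 0.0]
force: [-0.4, 0.5, -1.9]
grip_width: 0.0501
grasp_force: 30.0
```

Call:
jog_arm --pt "0 0 -0.06 0" --pt "0 0 -0.06 0" --pt "0 0 -0.04 0" --pt "0 0 -0.02 0" --pt "0 0 0 0" --pt "0 0 0 0"

```text
time_s: 12.7
tcp_pos: [0.4293, 0.0046, 0.0326]
tcp_rot: [0.0, 0.0, 1.0, 0.0]
force: [-0.1, 0.6, -1.4]
grip_width: 0.0502
grasp_force: 30.0
```

Call:
jog_arm --pt "0 0 -0.03 0" --pt "0 0 0 0" --pt "0 0 0 0"

```text
time_s: 12.95
tcp_pos: [0.4292, 0.0046, 0.0313]
tcp_rot: [-0.0, 0.0, 1.0, 0.0]
force: [-0.5, -0.9, -2.8]
grip_width: 0.0504
grasp_force: 30.0
```

Call:
jog_arm --pt "0 0 -0.02 0" --pt "0 0 0 0" --pt "0 0 0 0"

```text
time_s: 13.2
tcp_pos: [0.4293, 0.0045, 0.0306]
tcp_rot: [0.0, 0.0, 1.0, 0.0]
force: [0.3, -0.3, -1.3]
grip_width: 0.0505
grasp_force: 30.0
```

Call:
jog_arm --pt "0 0 -0.02 0" --pt "0 0 0 0" --pt "0 0 0 0"

```text
time_s: 13.45
tcp_pos: [0.4293, 0.0045, 0.0305]
tcp_rot: [0.0, 0.0, 1.0, -0.0]
force: [-1.5, -0.5, 10.1]
grip_width: 0.05
grasp_force: 30.0
```

Call:
jog_arm --pt "0 0 -0.02 0" --pt "0 0 0 0" --pt "0 0 0 0"

```text
time_s: 13.7
tcp_pos: [0.4293, 0.0045, 0.0303]
tcp_rot: [0.0, 0.0, 1.0, -0.0]
force: [-5.6, -0.7, 17.6]
grip_width: 0.0502
grasp_force: 30.0
```

Call:
jog_arm --pt "0 0 0.03 0" --pt "0 0 0 0" --pt "0 0 0 0" --pt "0 0 0 0" --pt "0 0 0 0" --pt "0 0 0 0" --jaw 84

```text
time_s: 14.2
tcp_pos: [0.4292, 0.0046, 0.03]
tcp_rot: [-0.0, 0.0, 1.0, 0.0]
force: [0.3, 1.1, 1.0]
grip_width: 0.0825
grasp_force: 0.0
```

Call:
jog_arm --pt "0 0 0.2 0" --pt "0 0 0.4 0" --pt "0 0 0.6 0" --pt "0 0 0.6 0" --pt "0 0 0.5 0" --pt "0 0 0.3 0" --pt "0 0 0 0"

```text
time_s: 14.78
tcp_pos: [0.4307, 0.0044, 0.1369]
tcp_rot: [0.003, 0.0, 1.0, -0.0]
force: [0.8, -0.1, 0.2]
grip_width: 0.0835
grasp_force: 0.0
```

Call:
jog_arm --pt "0.09 -0.4 0 0" --pt "0.09 -0.74 0 0" --pt "0.09 -0.8 0 0" --pt "0.09 -0.8 0 0" --pt "0.09 -0.8 0 0" --pt "0.09 -0.8 0 0" --pt "0.09 -0.74 0 0" --pt "0 0 0 0" --pt "0 0 0 0"

```text
time_s: 15.53
tcp_pos: [0.4539, -0.1996, 0.1332]
tcp_rot: [-0.001, 0.002, 1.0, 0.001]
force: [0.1, 0.5, 0.1]
grip_width: 0.0835
grasp_force: 0.0
```

Run:
```python
from fit import *
p,d=get_image("scene"); cv2.imwrite("pics/g6.png",cv2.resize(p[190:320,240:400,::-1],(640,520),interpolation=2)); s=get_state();print(s["tcp_pos"],s["force"])
f=lambda P:((px("scene",P)-[240,190])*4).round(0)
print("neck",f((.4545,-.2,.055)),"base L/R extents:")
a=np.linspace(0,6.28,100)
for R,z in((.034,.0),(.030,.05)):
    Q=np.array([f((.4545+R*np.cos(t),-.2+R*np.sin(t),z)) for t in a]);print(Q.min(0),Q.max(0))
```

```text
[ 0.45368118 -0.19837092  0.13322353] [-0.58101834  0.49089931  0.02528222]
neck [379. 279.] base L/R extents:
[318. 314.] [436. 394.]
[325. 252.] [432. 321.]
```

View pics/g6.png

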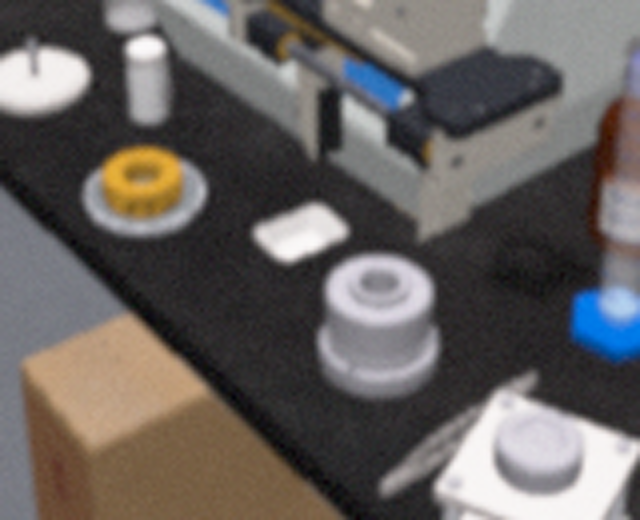

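Collar lies in the dish (crop (143,180)); sleeve at crop (380,310) as predicted. Grasp sleeve.

Call:
jog_arm --pt "0 0 -0.4 0" --pt "0 0 -0.5 0" --pt "0 0 -0.5 0" --pt "0 0 -0.4 0" --pt "0 0 -0.25 0" --pt "0 0 -0.2 0" --pt "0 0 0 0" --pt "0 0 0 0"

```text
time_s: 16.25
tcp_pos: [0.4545, -0.1982, 0.0443]
tcp_rot: [-0.0, -0.0, 1.0, 0.0]
force: [-0.5, -0.1, -0.1]
grip_width: 0.0838
grasp_force: 0.0
```

Call:
jog_arm --pt "0 0 0 0" --pt "0 0 0 0" --pt "0 0 0 0" --pt "0 0 0 0" --pt "0 0 0 0" --pt "0 0 0 0" --jaw 52 --grip_force 48

```text
time_s: 16.75
tcp_pos: [0.4549, -0.1995, 0.0448]
tcp_rot: [0.001, 0.0, 1.0, -0.001]
force: [-0.6, -4.6, 4.6]
grip_width: 0.0578
grasp_force: 47.9
```

Call:
jog_arm --pt "0 0 0.1 0" --pt "0 0 0.15 0" --pt "0 0 0.2 0" --pt "0 0 0.4 0" --pt "0 0 0.5 0" --pt "0 0 0.5 0" --pt "0 0 0.4 0" --pt "0 0 0 0" --pt "0 0 0 0"

```text
time_s: 17.5
tcp_pos: [0.4544, -0.1984, 0.1346]
tcp_rot: [0.0, 0.0, 1.0, -0.0]
force: [0.2, 0.2, -5.2]
grip_width: 0.0581
grasp_force: 47.9
```

Run:
```python
from h import *
p,d=get_image("scene"); cv2.imwrite("pics/g7.png",cv2.resize(p[190:310,270:410,::-1],(560,480),interpolation=2)); s=get_state();print(s["tcp_pos"],s["force"],s["wrist_torque"])
```

```text
[ 0.45387929 -0.19807551  0.13367095] [-0.07977481 -0.94541762 -4.29639044] [ 0.03374617  0.07948408 -0.05342356]
```

View pics/g7.png

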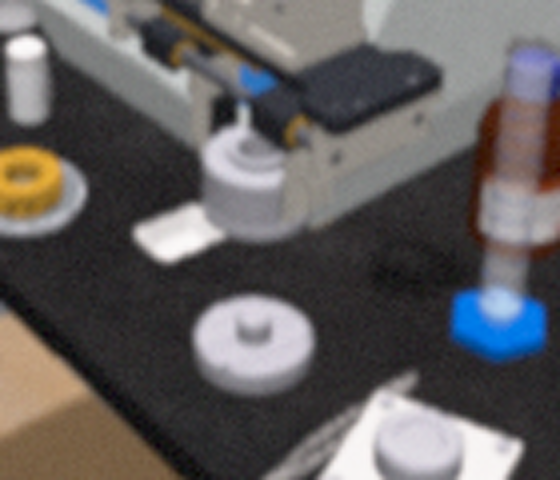

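Sleeve is up (crop (255,185)), base with spigot stays (253,340). To the peg stand.

Call:
jog_arm --pt "-0.04 0.5 0 0" --pt "-0.04 0.8 0 0" --pt "-0.04 0.9 0 0" --pt "-0.04 0.9 0 0" --pt "-0.04 0.9 0 0" --pt "-0.04 0.9 0 0" --pt "-0.04 0.9 0 0" --pt "0 0.9 0 0" --pt "0 0.9 0 0" --pt "0 0.7 0 0"

```text
time_s: 18.38
tcp_pos: [0.4417, 0.1358, 0.1328]
tcp_rot: [-0.002, -0.0, 1.0, 0.0]
force: [0.9, -0.3, -5.4]
grip_width: 0.0584
grasp_force: 47.9
```

Call:
jog_arm --pt "0 0.5 0 0" --pt "0 0.4 0 0" --pt "0 0 0 0" --pt "0 0 0 0" --pt "0 0 0 0"

```text
time_s: 18.8
tcp_pos: [0.4425, 0.1689, 0.1331]
tcp_rot: [-0.001, 0.0, 1.0, -0.0]
force: [-0.5, -0.2, -4.3]
grip_width: 0.0579
grasp_force: 47.9
```

Call:
jog_arm --pt "0 0 -0.3 0" --pt "0 0 -0.4 0" --pt "0 0 -0.4 0" --pt "0 0 -0.2 0" --pt "0 0 0 0" --pt "0 0 0 0"

```text
time_s: 19.3
tcp_pos: [0.4432, 0.1688, 0.082]
tcp_rot: [-0.0, 0.001, 1.0, -0.0]
force: [0.4, -0.3, -5.3]
grip_width: 0.058
grasp_force: 47.9
```

Run:
```python
from h import *
p,d=get_image("scene"); cv2.imwrite("pics/g8.png",cv2.resize(p[165:245,200:320,::-1],(720,480),interpolation=2)); s=get_state();t=s["tcp_pos"];print(t,s["force"],s["tcp_rot"])
f=lambda P:((px("scene",P)-[200,165])*6).round(0)
print("sleeve bottom",f((t[0],t[1],t[2]-.0308)),"neck top",f((t[0],t[1],t[2]+.0102)),"pegtop",f((.4428,.170,.038)),"disc",f((.4428,.17,.008)))
```

```text
[0.44363286 0.16899335 0.08254666] [-0.37985591 -0.50723588 -4.55907285] [2.09984258e-04 5.99233313e-04 9.99999796e-01 6.39359841e-05]
sleeve bottom [287. 184.] neck top [280. 108.] pegtop [287. 208.] disc [293. 262.]
```

View pics/g8.png

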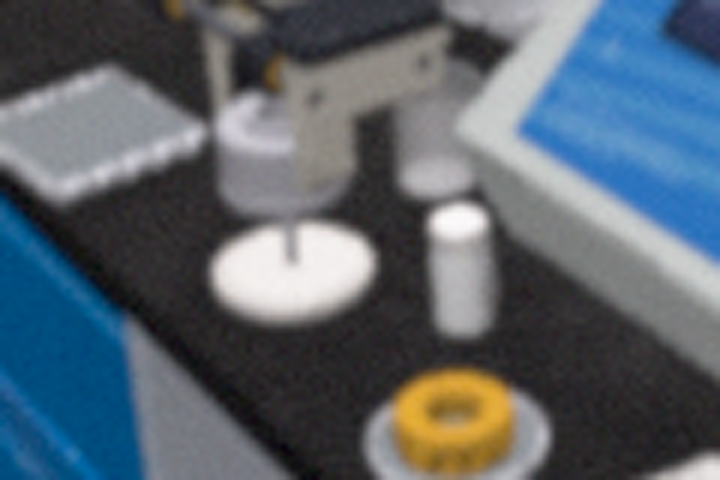

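Peg base (292,262) matches the prediction, sleeve (285,165) is centred over it, beaker (435,150) clear. Lower.

Call:
jog_arm --pt "0 0 -0.15 0" --pt "0 0 -0.2 0" --pt "0 0 -0.2 0" --pt "0 0 -0.2 0" --pt "0 0 -0.15 0" --pt "0 0 -0.1 0" --pt "0 0 0 0" --pt "0 0 0 0"

```text
time_s: 20.02
tcp_pos: [0.4431, 0.1694, 0.0419]
tcp_rot: [-0.0, 0.0, 1.0, -0.0]
force: [-0.0, 0.2, -5.5]
grip_width: 0.0584
grasp_force: 47.9
```

Call:
jog_arm --pt "0 0 -0.03 0" --pt "0 0 0 0" --pt "0 0 0 0"

```text
time_s: 20.27
tcp_pos: [0.4434, 0.1694, 0.0412]
tcp_rot: [0.0, 0.0, 1.0, 0.0]
force: [0.1, -1.3, -4.2]
grip_width: 0.058
grasp_force: 47.9
```

Call:
jog_arm --pt "0 0 -0.03 0" --pt "0 0 0 0" --pt "0 0 0 0"

```text
time_s: 20.52
tcp_pos: [0.4432, 0.1694, 0.0398]
tcp_rot: [0.0, 0.0, 1.0, 0.0]
force: [-0.0, -0.3, -5.3]
grip_width: 0.0583
grasp_force: 47.9
```

Call:
jog_arm --pt "0 0 -0.02 0" --pt "0 0 0 0" --pt "0 0 0 0"

```text
time_s: 20.77
tcp_pos: [0.4432, 0.1694, 0.0389]
tcp_rot: [-0.0, 0.0, 1.0, 0.0]
force: [0.3, -1.0, -4.2]
grip_width: 0.058
grasp_force: 47.9
```

Call:
jog_arm --pt "0 0 -0.02 0" --pt "0 0 0 0" --pt "0 0 0 0"

```text
time_s: 21.02
tcp_pos: [0.4433, 0.1694, 0.0387]
tcp_rot: [0.0, 0.0, 1.0, 0.0]
force: [-2.7, -0.7, 6.2]
grip_width: 0.0583
grasp_force: 47.9
```

Call:
jog_arm --pt "0 0 0.02 0" --pt "0 0 0 0" --pt "0 0 0 0" --pt "0 0 0 0" --pt "0 0 0 0" --pt "0 0 0 0" --jaw 80

```text
time_s: 21.52
tcp_pos: [0.4433, 0.1694, 0.0389]
tcp_rot: [0.0, 0.0, 1.0, 0.0]
force: [-0.6, 0.7, -0.1]
grip_width: 0.0801
grasp_force: 0.0
```

Call:
jog_arm --pt "0 0 0.2 0" --pt "0 0 0.4 0" --pt "0 0 0.6 0" --pt "0 0 0.6 0" --pt "0 0 0.5 0" --pt "0 0 0.2 0" --pt "0 0 0 0"

```text
time_s: 22.1
tcp_pos: [0.4443, 0.1696, 0.141]
tcp_rot: [0.002, 0.0, 1.0, 0.0]
force: [0.0, 0.6, -0.7]
grip_width: 0.0799
grasp_force: 0.0
```

Call:
jog_arm --pt "0.04 -0.5 0 0" --pt "0.04 -0.8 0 0" --pt "0.04 -0.9 0 0" --pt "0.04 -0.9 0 0" --pt "0.04 -0.9 0 0" --pt "0.04 -0.9 0 0" --pt "0.04 -0.9 0 0" --pt "0 -0.9 0 0" --pt "0 -0.9 0 0" --pt "0 -0.7 0 0" --jaw 50

```text
time_s: 22.93
tcp_pos: [0.4536, -0.1649, 0.1376]
tcp_rot: [-0.001, 0.001, 1.0, 0.0]
force: [0.3, -0.8, 0.7]
grip_width: 0.0504
grasp_force: 0.0
```

Call:
jog_arm --pt "0 -0.5 0 0" --pt "0 -0.4 0 0" --pt "0 0 0 0" --pt "0 0 0 0" --pt "0 0 0 0"

```text
time_s: 23.35
tcp_pos: [0.4538, -0.1977, 0.138]
tcp_rot: [-0.001, 0.0, 1.0, 0.001]
force: [0.8, -0.3, 0.2]
grip_width: 0.0499
grasp_force: 0.0
```

Run:
```python
from fit import *
p,d=get_image("scene"); cv2.imwrite("pics/g9.png",cv2.resize(p[170:320,210:400,::-1],(760,600),interpolation=2)); s=get_state();print(s["tcp_pos"],s["force"])
f=lambda P:((px("scene",P)-[210,170])*4).round(0)
print("spigot top",f((.4545,-.2,.028)),"base L/R extents:")
a=np.linspace(0,6.28,100)
for R,z in((.034,.0),(.034,.014)):
    Q=np.array([f((.4545+R*np.cos(t),-.2+R*np.sin(t),z)) for t in a]);print(Q.min(0),Q.max(0))
```

```text
[ 0.45402569 -0.19747427  0.13827176] [ 0.36836964 -0.42559836 -1.14702728]
spigot top [498. 396.] base L/R extents:
[438. 394.] [556. 474.]
[438. 376.] [557. 456.]
```

View pics/g9.png

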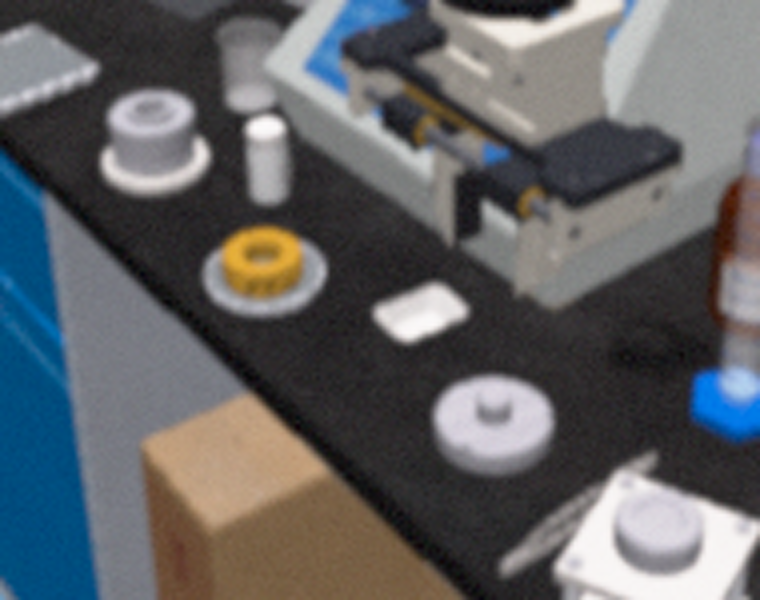

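Sleeve stands over the peg (crop (153,140)); base at (493,422), ~3 mm nearer the robot than before. Grasp the spigot.

Call:
jog_arm --pt "-0.07 -0.03 -0.4 0" --pt "0 0 -0.5 0" --pt "0 0 -0.6 0" --pt "0 0 -0.5 0" --pt "0 0 -0.3 0" --pt "0 0 -0.2 0" --pt "0 0 -0.05 0" --pt "0 0 0 0" --pt "0 0 0 0" --pt "0 0 0 0"

```text
time_s: 24.23
tcp_pos: [0.4522, -0.2, 0.0378]
tcp_rot: [0.001, 0.0, 1.0, -0.0]
force: [-0.7, -0.4, -0.1]
grip_width: 0.0502
grasp_force: 0.0
```

Run:
```python
from cell import *
s=get_state();print(s["tcp_pos"],s["force"])
```

```text
[ 0.45222136 -0.19998658  0.03782854] [-0.69416312 -0.4139414  -0.10729035]
```

Call:
jog_arm --pt "0 0 -0.05 0" --pt "0 0 -0.05 0" --pt "0 0 0 0" --pt "0 0 0 0"

```text
time_s: 24.57
tcp_pos: [0.4516, -0.1999, 0.033]
tcp_rot: [0.0, 0.0, 1.0, 0.0]
force: [0.4, -0.5, -0.2]
grip_width: 0.0494
grasp_force: 0.0
```

Call:
jog_arm --pt "0 0 0 0" --pt "0 0 0 0" --pt "0 0 0 0" --pt "0 0 0 0" --pt "0 0 0 0" --pt "0 0 0 0" --pt "0 0 0 0" --jaw 12 --grip_force 50

```text
time_s: 25.15
tcp_pos: [0.4516, -0.1997, 0.0329]
tcp_rot: [-0.0, 0.0, 1.0, 0.0]
force: [0.2, 1.8, 0.6]
grip_width: 0.0185
grasp_force: 50.0
```

Call:
jog_arm --pt "0 0 0.1 0" --pt "0 0 0.15 0" --pt "0 0 0.3 0" --pt "0 0 0.5 0" --pt "0 0 0.5 0" --pt "0 0 0.5 0" --pt "0 0 0.3 0" --pt "0 0 0 0" --pt "0 0 0 0"

```text
time_s: 25.9
tcp_pos: [0.4517, -0.1999, 0.1274]
tcp_rot: [0.001, 0.0, 1.0, -0.0]
force: [-0.6, -0.2, -4.1]
grip_width: 0.0178
grasp_force: 50.0
```

Run:
```python
from h import *
p,d=get_image("scene"); cv2.imwrite("pics/g10.png",cv2.resize(p[190:310,270:410,::-1],(560,480),interpolation=2)); s=get_state();t=s["tcp_pos"];print(t,s["force"],s["wrist_torque"])
f=lambda P:((px("scene",P)-[270,190])*4).round(0)
a=np.linspace(0,6.28,100)
for z in(t[2]-.034,t[2]-.02):
    Q=np.array([f((t[0]+.034*np.cos(q),t[1]+.034*np.sin(q),z)) for q in a]);print(Q.min(0),Q.max(0))
```

```text
[ 0.45118173 -0.19959595  0.12653137] [-0.32708851 -0.44290391 -3.49547389] [ 0.01216459  0.03815596 -0.00521255]
[193. 190.] [317. 267.]
[193. 170.] [318. 246.]
```

View pics/g10.png

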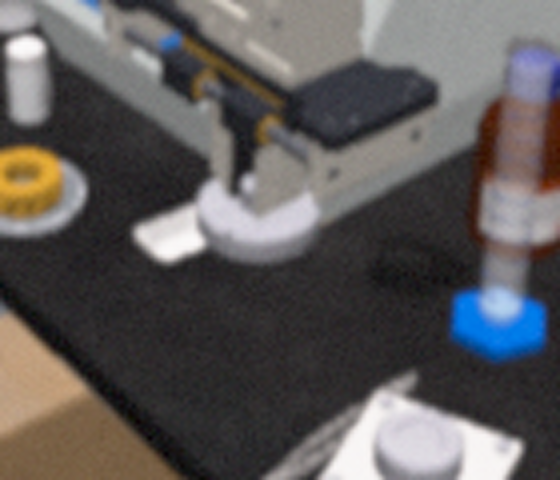

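Run:
```python
from h import *
for n in("top","scene"):
    W=wmap(n,np.load(f"pics/{n}0.npz")["d"])
    s=W[(W[...,2]>.06)&(W[...,2]<.4)&(W[...,0]<.60)&(W[...,0]>.3)&(W[...,1]>.22)&(W[...,1]<.6)]
    H,xe,ye=np.histogram2d(s[:,0],s[:,1],[np.arange(.34,.61,.02),np.arange(.22,.61,.02)])
    print(n);print(H.astype(int))
```

```text
top
[[  0   0   0   0   0   0   0   0   0   0   0   0   0   0   0   0   0   0
    0]
 [  0   0   0   0   0   0   0   0   0   0   0   0   0   0   0   0   0   0
    0]
 [  0   0   0   0   0   0   0   0   0   0   0   0   0   0   0  41  28   0
    0]
 [  0   0   0   0   0   0   0   0   0   0   0   0   5  10  52 138  72  10
    0]
 [  0   0   0   0   0   0   0   0   0   0   0   0   0   4  62 107  57   2
    0]
 [  0   0   0   0   0   0   0   0   0   0   0   0   0   0   1  73  34   4
    0]
 [  0   0   0   0   0   0   0   0   0   0   0   0   0   0   0   0   0   0
    0]
 [  0   0   0   0   0   0   0   0   0   0   0   0   0   0   0   5  27  25
    0]
 [  0   0   0   0   0   0   0   0   0   0   0   8  37  52  87  97  93  61
    0]
 [  2   0   0   0   0   0   1  16  41  62  90 104  96 102  96  85 103  86
    0]
 [  7   0  35  45   0  70  93 102 101 100 102 100 105 105 106 112 108 110
    2]
 [ 93 140 136  74   0 107 109 104 101 106 110 117 115 121 130 122 110 126
   12]
 [ 56 114 105  88   0 115 119 109 123 118 127 122 114 119 117 118 112 100
   25]]
scene
[[  0   0   0   0   0   0   0   0   
[... 317 characters left out ...]
   0   0   0   0   0   0   0  77  78  19   0
    0]
 [  0   0   0   0   0   0   0   0   0   0   0   0   0   0   1  36   3   0
    0]
 [  0   0   0   0   0   0   0   0   0   0   0   0   0   0   0   0   0   0
    3]
 [  0   0   0   0   0   0   0   0   0   0   0   0   0   0   0   9  34  16
    3]
 [  0   0   0   0   0   0   0   0   0   0   1  20  38  55  79  67  49  36
    0]
 [  1   0   0   0   0   0   6  32  48  62  86  75  69  66  56  48  55  44
    0]
 [ 14  18  90  76   7  92  91  81  83  68  59  69  60  63  64  56  50  49
    0]
 [201 171 154  70   0 120  88  65  69  63  71  65  62  63  65  57  42  55
    8]
 [ 93  55  76  61   0  29  60  66  68  71  76  62  53  55  48  38  35  24
    1]]
```

Bottle begins at y≥0.46; gripper body reaches 0.445 – clear. Base held level, ~3 mm in +x from the TCP. To the tray.

Call:
jog_arm --pt "-0.06 0.4 0 0" --pt "-0.06 0.7 0 0" --pt "-0.06 0.9 0 0" --pt "-0.06 0.9 0 0" --pt "-0.06 0.9 0 0" --pt "-0.06 0.9 0 0" --pt "-0.06 0.9 0 0" --pt "-0.06 0.9 0 0" --pt "-0.06 0.9 0 0" --pt "-0.06 0.9 0 0"

```text
time_s: 26.78
tcp_pos: [0.4264, 0.1337, 0.1258]
tcp_rot: [-0.001, 0.0, 1.0, -0.0]
force: [1.3, -0.4, -2.1]
grip_width: 0.0185
grasp_force: 50.0
```

Call:
jog_arm --pt "-0.06 0.9 0 0" --pt "-0.06 0.9 0 0" --pt "0 0.9 0 0" --pt "0 0.8 0 0" --pt "0 0.6 0 0" --pt "0 0.45 0 0" --pt "0 0.3 0 0" --pt "0 0.2 0 0" --pt "0 0 0 0" --pt "0 0 0 0"

```text
time_s: 27.62
tcp_pos: [0.4226, 0.3335, 0.1263]
tcp_rot: [-0.001, 0.0, 1.0, -0.001]
force: [0.5, -0.8, -2.8]
grip_width: 0.0184
grasp_force: 50.0
```

Run:
```python
from cell import *
s=get_state();print(s["tcp_pos"],s["force"])
```

```text
[0.42255436 0.33345485 0.12631291] [ 0.49048335 -0.794345   -2.82417377]
```

Call:
jog_arm --pt "-0.03 0.2 0 0" --pt "0 0.15 0 0" --pt "0 0.07 -0.2 0" --pt "0 0 -0.4 0" --pt "0 0 -0.4 0" --pt "0 0 -0.3 0" --pt "0 0 -0.2 0" --pt "0 0 0 0" --pt "0 0 0 0"

```text
time_s: 28.37
tcp_pos: [0.4216, 0.3509, 0.0667]
tcp_rot: [-0.0, 0.0, 1.0, -0.0]
force: [0.5, -0.7, -2.8]
grip_width: 0.0187
grasp_force: 50.0
```

Run:
```python
from h import *
p,d=get_image("scene"); cv2.imwrite("pics/g11.png",cv2.resize(p[140:220,170:270,::-1],(700,560),interpolation=2)); s=get_state();t=s["tcp_pos"];print(t,s["force"])
f=lambda P:((px("scene",P)-[170,140])*7).round(0)
a=np.linspace(0,6.28,100)
for z in(t[2]-.033,):
    Q=np.array([f((.423+.034*np.cos(q),.3505+.034*np.sin(q),z)) for q in a]);print(Q.min(0),Q.max(0))
print(f((.433,.3505,.027))-f((.423,.3505,.027)),f((.423,.3605,.027))-f((.423,.3505,.027)))
```

```text
[0.42197698 0.35111888 0.06729013] [-0.34137086  0.40941493 -3.6270566 ]
[226. 237.] [381. 310.]
[20. -7.] [-10.  -8.]
```

View pics/g11.png

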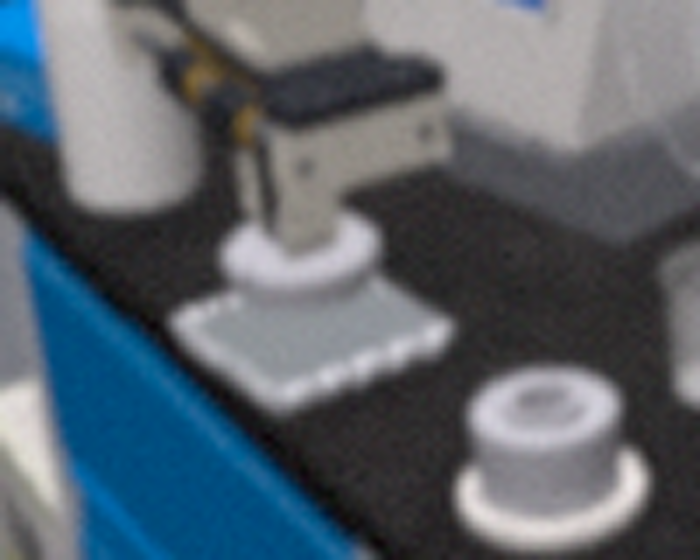

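Base (crop (302,255)) is over the tray (315,340), edges match the prediction within 2 mm. Lower.

Call:
jog_arm --pt "0 0 -0.15 0" --pt "0 0 -0.15 0" --pt "0 0 -0.1 0" --pt "0 0 -0.1 0" --pt "0 0 -0.06 0" --pt "0 0 -0.04 0" --pt "0 0 0 0" --pt "0 0 0 0"

```text
time_s: 29.08
tcp_pos: [0.4217, 0.351, 0.0429]
tcp_rot: [0.0, 0.0, 1.0, 0.0]
force: [0.1, -1.5, -3.6]
grip_width: 0.0184
grasp_force: 50.0
```

Call:
jog_arm --pt "0 0 -0.03 0" --pt "0 0 0 0" --pt "0 0 0 0"

```text
time_s: 29.33
tcp_pos: [0.4216, 0.351, 0.0418]
tcp_rot: [0.0, 0.0, 1.0, 0.0]
force: [-0.8, 0.3, -3.4]
grip_width: 0.0187
grasp_force: 50.0
```

Call:
jog_arm --pt "0 0 -0.03 0" --pt "0 0 0 0" --pt "0 0 0 0"

```text
time_s: 29.58
tcp_pos: [0.4216, 0.3509, 0.0405]
tcp_rot: [-0.0, 0.0, 1.0, 0.0]
force: [0.0, -0.3, -3.3]
grip_width: 0.0181
grasp_force: 50.0
```

Call:
jog_arm --pt "0 0 -0.02 0" --pt "0 0 0 0" --pt "0 0 0 0"

```text
time_s: 29.83
tcp_pos: [0.4217, 0.351, 0.04]
tcp_rot: [0.0, 0.0, 1.0, 0.0]
force: [-1.0, -0.8, 0.1]
grip_width: 0.0184
grasp_force: 50.0
```

Touching; a hair more, then release and rise straight up.

Call:
jog_arm --pt "0 0 -0.01 0" --pt "0 0 0 0" --pt "0 0 0 0"

```text
time_s: 30.08
tcp_pos: [0.4217, 0.351, 0.0399]
tcp_rot: [0.0, 0.0, 1.0, 0.0]
force: [-2.9, -1.8, 5.7]
grip_width: 0.0186
grasp_force: 50.0
```

Call:
jog_arm --pt "0 0 0 0" --pt "0 0 0 0" --pt "0 0 0 0" --pt "0 0 0 0" --pt "0 0 0 0" --pt "0 0 0 0" --jaw 50

```text
time_s: 30.58
tcp_pos: [0.4216, 0.351, 0.0392]
tcp_rot: [-0.0, 0.0, 1.0, 0.0]
force: [-0.5, 0.6, 1.1]
grip_width: 0.0492
grasp_force: 0.0
```

Call:
jog_arm --pt "0 0 0.2 0" --pt "0 0 0.4 0" --pt "0 0 0.6 0" --pt "0 0 0.8 0" --pt "0 0 0.8 0" --pt "0 0 0.8 0" --pt "0 0 0.8 0" --pt "0 0 0.5 0" --pt "0 0 0 0" --pt "0 0 0 0"

```text
time_s: 31.42
tcp_pos: [0.4219, 0.3512, 0.2369]
tcp_rot: [0.001, 0.0, 1.0, 0.001]
force: [0.0, -0.0, -0.3]
grip_width: 0.05
grasp_force: 0.0
```

Run:
```python
from h import *
p,d=get_image("scene"); cv2.imwrite("pics/g12.png",cv2.resize(p[150:350,160:426,::-1],(798,600),interpolation=2)); s=get_state();print(s["tcp_pos"],s["force"],s["grip_width"])
```

```text
[0.42133532 0.35080642 0.23540737] [-0.06115529  1.10395089  0.83522807] 0.05000142448074244
```

View pics/g12.png

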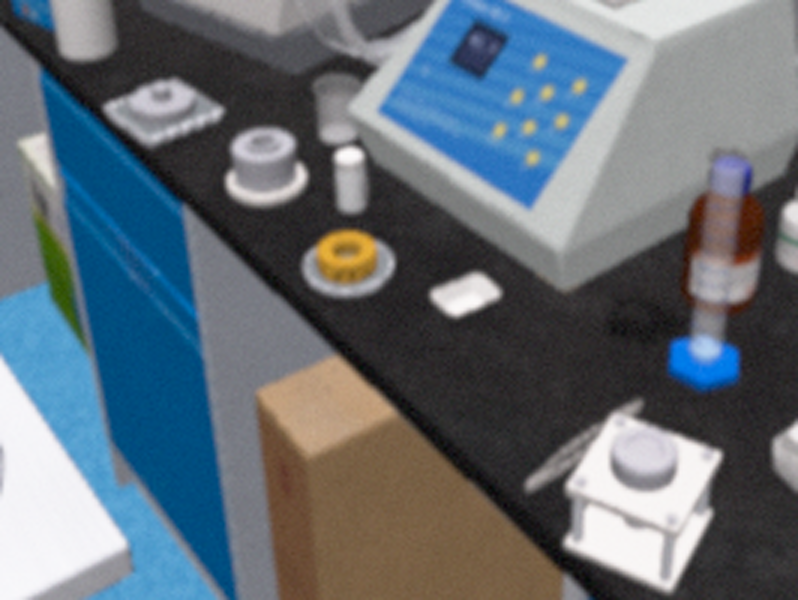

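All four parts are in place: base in the tray (163,105), sleeve on the peg (265,160), collar in the dish (347,257), plunger in the rack (643,455). Beaker (337,108) and cylinder (705,360) still stand.

```bash
python3 -c "
from cell import *
print(job_done())"
```

```text
the job is handed in; nothing more can be done
None
```

I stripped the die in order and handed the job in at about 31 s: the plunger hangs in the rack, the collar is in the dish, the sleeve is on the peg, and the base is in the tray. The last picture shows every part released and the beaker and cylinder still standing; the hand-in returned no verdict.

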